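# Lock the feeder panel with its last quarter-turn fastener

### The job

Take the loose red-headed quarter-turn fastener out of its stand, put it down through the slot in the open hole of the wire feeder's panel, press it against the spring and turn it a quarter turn either way until its cross lugs catch, then let go so that it stays locked. Press firmly but gently, never as hard as 25 N, and leave the other things on the table alone.

Things in the scene. Friction and masses are not known exactly. Their poses are not given: they have to be found in the camera images.
- stud: The loose quarter-turn fastener, 84 mm tall, 80 g, upright in the stand at the start. Origin: on its axis at the underside of the cross lug; z up, x along cross lug and head alike. Cross lug 28 (x) by 8 (y) mm, z = 0 to 6 mm; below it a pilot pin 6 mm in diameter, down to z = -5 mm. Shaft 8 mm in diameter; collar 20 mm in diameter at z = 50 to 54 mm. A half turn makes no difference.
- head (a point): Middle of the fastener's red head, 66 mm above its origin, axes as the fastener's. The head is a block 36 (x) by 12 (y) mm and 26 mm tall (z = 53 to 79 mm of the fastener): grip it across y.
- stand: Grey fixed stand, block 70 (x) by 44 (y) by 30 mm high on a rubber foot 82 by 56 by 4 mm. Origin: centre of its underside. A socket 32 by 12 mm, long side along x, holds the fastener with its x along the stand's x; the lugs rest 12 mm above the origin, 18 mm deep in it, the pilot pin in a hole below: lift straight out.
- feeder: Fixed blue case of a wire feeder, 122 (x) by 242 (y) by 70 mm high, with a light grey panel on top. Origin: centre of its underside; z up. At y = +62 mm a like red-headed fastener already stands locked, its head along y, its top 116 mm above the table: leave it. At y = -62 mm is the open hole.
- opening (a point): Centre of the open round hole, 38 mm in diameter, at the panel's top face (70 mm above the table); axes as the feeder's. In it hangs a brass receptacle, its top face 4 to 22 mm below the panel's top: no reading tells how deep, so feel for it. Its slot is centred under this point, 31 mm along x by 11 mm along y (1.5 mm clearance all round the lugs).
- cup (a joint): How far the lugs press down the spring cup under the slot, m: 0 free, its top then 6 mm below the receptacle's top. A 9.5 mm hole in it takes the pilot pin and keeps it centred. It takes 1 N to start and 1 N more per mm, up to a hard stop at 0.011 (12 N). The lugs can turn only at 0.009 (10 N) or deeper; higher, ridges block them. 0.005 when the fastener is caught.
- lock_mark (a point): Point on the panel's top 25 mm from the centre of the open hole in the feeder's +y, axes as the feeder's. The locked lugs lie along the line from the hole to here: a quarter turn from the slot, either way. There the spring lifts them 4 mm into a notch 15 mm wide as the pressure is eased. There is no end stop to turning while pressed down.
- tape_measure: Yellow tape measure on its side, 65x79x35 mm; a bystander, leave alone. Origin: centre of its underside.
- spanner: Adjustable spanner, 40x209x9 mm; a bystander, leave alone. Origin: centre of its underside.
- parts_tin: Flat blue steel tin, 98x132x36 mm; a bystander, leave alone. Origin: centre of its underside.
- spray_can: Spray can with a red cap, 53 mm in diameter, 200 mm tall, standing; a bystander, leave alone. Origin: centre of its underside.
- pliers: Pliers with red grips, 64x171x16 mm; a bystander, leave alone. Origin: centre of its underside.
Mind the look-alikes: they are no part of the job. What is shaped like the stud but purple is not meant.

How it is judged:
By the outcome, as a careful person would: the job done as asked, in the order asked, and still so for the second after the job is handed in, with the robot touching nothing.
It also fails if it takes over 66 s, if anything falls off the work surface, if the arm or the gripper's body presses on something with over 40 N, if the wrist force passes 120 N, or if a joint passes its speed limit or range.

### The arm

A 6-joint arm with a two-finger parallel gripper is mounted at the origin on the work surface; the furniture and walls round the work are solid. World frame = base frame: x ahead of the robot, y to its left, z up, the work surface at z = 0. Lengths are in mm, angles in rad, forces in N, time in s.
With the tool pointing down it reaches from about 325 to 875 mm from the base axis. Payload 4.4 kg.
Tool frame: the origin (TCP) lies on the centre line of the jaws, within the pads' length; the fingertips stand 17 mm ahead of it and the grasp point (between the pads) lies 2 mm behind it; z points along the fingers, y is the line along which they close (so a half turn about z gives the same grasp; the last joint's range is limited). The gripper opens to 85 mm and grips with 20 to 120 N. Pads are 22 mm wide; open, the fingers measure 114 mm over their backs; the gripper's body (76 mm by 85 mm) begins 54 mm behind the grasp point. The pads swing forward as they close: fully open they stand 13 mm farther back than shut.
Start: joints at [-0.15, 0.207, 1.542, -0, 1.393, -0.15], TCP at [575.002, -0.012, 210.882] pointing down, gripper open.
Joint ranges: [-2.73, 2.73], [-0.86, 2.22], [0.23, 2.46], [-1.11, 4.25], [0.08, 2.63], [-2.82, 2.82]. Speed limits (rad/s): [2.79, 2.79, 3.14, 3.14, 3.14, 3.14].

### API

Orientations are given as a unit quaternion [w, x, y, z].
In Python, from plant import ctrl gives the robot as it stands.
- The arm moves only by the tool move_arm, never from a script. Its argument "rows" is a list of rows, each a list of 3 entries, a list of its own where there are three numbers: the shift along the tool's x, y, z in units of 25 mm (1.0 is 25 mm), then the turn, a rotation vector about the tool's x, y, z in units of 5 degrees (1.0 is 5 degrees), then the opening, from 0 (shut) to 1 (fully open). A call has 1 to 20 rows; each row is the pose to reach, as a shift and turn from the pose commanded when the call began, along the tool's axes at that moment; what a row does not reach only later rows make up. A row lasts 1/12 s, in which the tool goes at most 41.7 mm and 7.16 degrees, less where a joint would pass 70% of its speed; a pose out of reach is approached as far as the arm can. A call with a gripper value outside its range is refused whole. The fingers move at their own pace and stop on an object; the grip force is fixed at half the most. Time passes only in rows, so rows that repeat a pose let the fingers close. It gives the time, the measured TCP pose, the force, the opening and the grip force at its end, in the units of the state.
- ctrl.read_state(): the state, without advancing time (a new reading comes with each control period).
- ctrl.snapshot(name): name is "scene" or "side" or "wrist"; returns the picture (400x640x3 uint8, red, green, blue); there is no depth.
- ctrl.get_calibration(name): a dict with "mtx" (3x3 intrinsics, pixels), "D" ([k1, k2, p1, p2, k3] as OpenCV has them; the pictures are not rectified), "pose" (4x4, takes a point from camera to world coordinates). Camera axes: x right, y up, looking along -z (the intrinsics and any distortion apply to the point x, -y, -z); pixel columns grow to the right and rows downward; lengths in mm; the calibration is good to about 2 mm. A picture is of the moment at which its call begins: read the wrist's pose just before it. get_calibration takes no time and is no camera call; for the wrist camera it gives the pose at the moment of the call.
- ctrl.close_job(): hands the job in; it is judged then, once.
The state is a dict: "time_s": time; "joint_positions": joint angles; "joint_vel": joint speeds; "effort": joint torques, N m; "position": TCP position; "ee_rot": TCP orientation; "wrist_force": force on the tool from outside, world axes, zero at the start; "torque": the same for the moment, N m; "finger_gap": finger opening in mm; "finger_force": force on a finger pad.
Only numpy, scipy, OpenCV 4.12 (cv2) and the standard library are available. Lean on these libraries where they do the work, as an engineer would, in place of code of your own. Each camera call takes 0.05 s, during which the arm holds its last target. There are 200 camera calls.

## Working session

There is one attempt and no reset: what is moved stays moved. The work goes in short steps, Python scripts to look and compute and a tool call to move; the robot and the scene stay as the last step left them, time stands still between calls to the robot, and variables do not carry over. Pictures are saved under pics/ and viewed, at most 10 in all, crops included, and the job is handed in when it is done.

Besides the shell and the picture viewer there is one more tool, called as name([rows], argument=value, ...), one row to a line, values as JSON. move_arm: Moves the arm, as the interface text tells. Its arguments: {"type":"object","properties":{"rows":{"type":"array","items":{"type":"array"}}},"required":["rows"]}

```bash
mkdir -p pics
python3 - <<'E'
from plant import ctrl
import cv2,numpy as np
for n in("scene","side","wrist"):
    im=ctrl.snapshot(n);cv2.imwrite(f"pics/{n}0.png",im[:,:,::-1])
    c=ctrl.get_calibration(n);print(n,np.round(c["mtx"],1).tolist(),c["D"],np.round(c["pose"],3).tolist())
s=ctrl.read_state();print(s)
E
```

```text
scene [[442.2, 0.0, 322.4], [0.0, 442.2, 199.2], [0.0, 0.0, 1.0]] [0.0102565 0.        0.        0.        0.       ] [[-0.613, 0.539, -0.577, -325.447], [-0.789, -0.438, 0.43, 764.406], [-0.021, 0.719, 0.695, 1160.682], [0.0, 0.0, 0.0, 1.0]]
side [[470.4, 0.0, 314.7], [0.0, 470.4, 198.2], [0.0, 0.0, 1.0]] [-0.02831376  0.          0.          0.          0.        ] [[0.966, 0.151, -0.209, 238.812], [-0.257, 0.601, -0.757, -1033.511], [0.011, 0.785, 0.619, 1025.607], [0.0, 0.0, 0.0, 1.0]]
wrist [[338.5, 0.0, 321.7], [0.0, 338.5, 202.4], [0.0, 0.0, 1.0]] [0.00432147 0.         0.         0.         0.        ] [[1.0, -0.001, 0.003, 574.753], [-0.0, 0.955, 0.296, 76.406], [-0.003, -0.296, 0.955, 372.881], [0.0, 0.0, 0.0, 1.0]]
{'time_s': 0.15, 'joint_positions': array([-1.50490900e-01,  2.07282835e-01,  1.54263688e+00,  3.35367151e-05,
        1.39351087e+00, -1.50540776e-01]), 'joint_vel': array([-0.00041464, -0.00465842, -0.00495668,  0.0017591 ,  0.00108209,
       -0.00050919]), 'effort': array([ 5.23460058e-04, -3.83512866e+01, -2.92037880e+01, -1.78299792e-04,
        6.64118095e-03, -5.65601522e-05]), 'position': array([5.74369347e+02, 1.00779736e-01, 2.09954029e+02]), 'ee_rot': array([-7.49683604e-04,  7.07090950e-01,  7.07122014e-01, -5.31734643e-04]), 'wrist_force': array([-0.78321737,  0.62886311,  0.66841988]), 'torque': array([-0.01552741, -0.0080985 ,  0.03194844]), 'finger_force': 0.0, 'finger_gap': 85.62434298773157}
```

View pics/scene0.png

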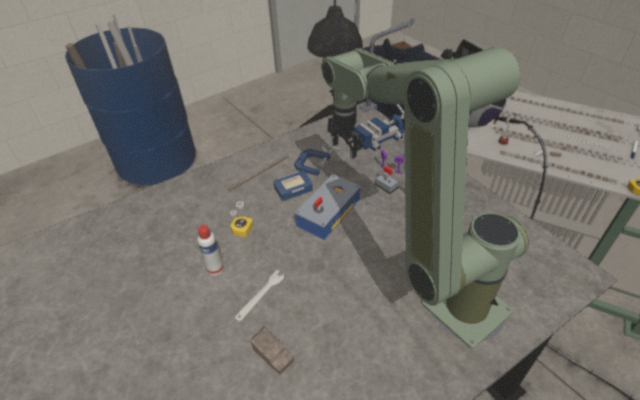

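View pics/side0.png

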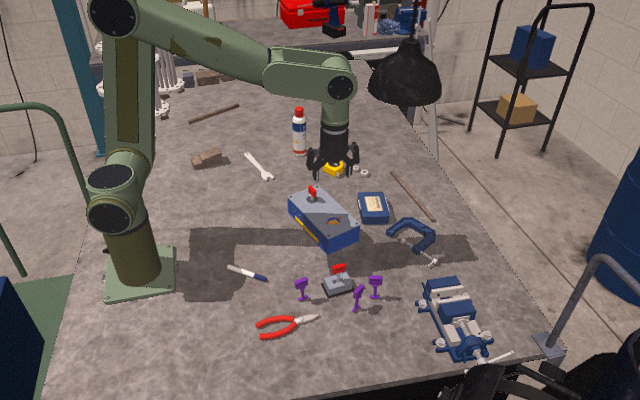

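The scene picture shows the feeder around (328,207) and the stand around (388,183). In the side picture, the locked head is at (313,191), the open hole at (334,221), and the stand with the red head at (339,268), with three purple look-alikes around it. I'll enlarge the side view and check the wrist view.

```bash
cat > h.py <<'E'
import numpy as np,cv2
from plant import ctrl
def ray(c,uv):
    p=cv2.undistortPoints(np.array([[uv]],float),c["mtx"],np.array(c["D"]))[0,0]
    P=np.array(c["pose"]);return P[:3,3],P[:3,:3]@np.array([p[0],-p[1],-1])
def atz(c,uv,z):
    o,d=ray(c,uv);return o+d*(z-o[2])/d[2]
def proj(c,X):
    P=np.array(c["pose"]);q=(np.atleast_2d(X)-P[:3,3])@P[:3,:3];q=q*[1,-1,-1]
    return cv2.projectPoints(q,np.zeros(3),np.zeros(3),c["mtx"],np.array(c["D"]))[0][:,0]
E
python3 - <<'E'
import cv2
im=cv2.imread("pics/side0.png")[175:325,270:400]
cv2.imwrite("pics/side0c.png",cv2.resize(im,None,fx=4,fy=4,interpolation=cv2.INTER_CUBIC))
E
```

```text
(no output)
```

View pics/side0c.png

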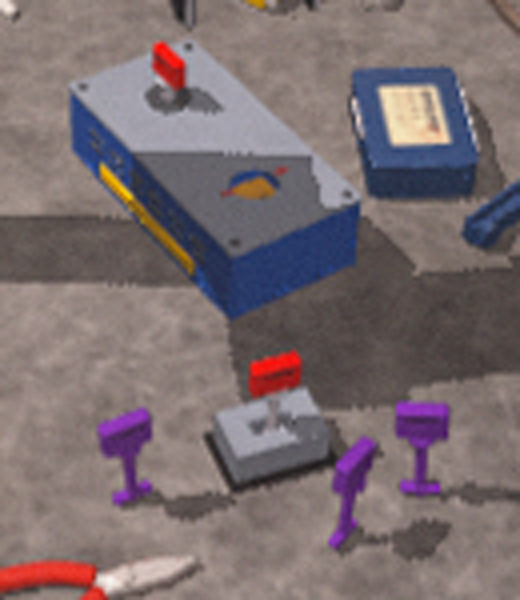

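View pics/wrist0.png

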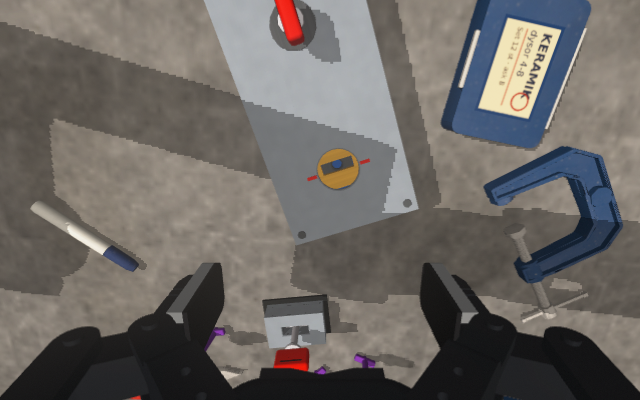

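The wrist picture shows the hole and slot at (338,169), with red marks at (309,179) and (369,160). The panel's screws are at (302,235) and (407,203), the stand's top face spans (264,318)–(328,300), and the red head is at (292,358).

Run:
```python
from h import *
w=ctrl.get_calibration("wrist");s=ctrl.get_calibration("side")
def p(n,c,uv,z): print(n,np.round(atz(c,uv,z),1))
a=atz(w,(309,179),70);b=atz(w,(369,160),70)
print("slot dir",np.degrees(np.arctan2(*(b-a)[1::-1])),np.linalg.norm(b-a),(a+b)/2)
for uv in[(338,169),(302,235),(407,203),(297,244),(418,208)]:p("panel",w,uv,70)
p("lockedhead",w,(291,24),116)
S=lambda x,y:(270+x/4,175+y/4)
a=atz(s,S(221,189),70);b=atz(s,S(285,170),70);print("side slot",(a+b)/2,np.linalg.norm(b-a))
p("side hole",s,S(254,186),70)
for q in[(83,87),(189,47),(236,242),(348,193)]:p("side screws",s,S(*q),70)
# red head blobs
im=cv2.imread("pics/side0.png").astype(int);m=((im[:,:,2]>140)&(im[:,:,1]<60)&(im[:,:,0]<60)).astype(np.uint8)
n,l,st,c=cv2.connectedComponentsWithStats(m)
for i in range(1,n):
    if st[i,4]>20:print(st[i],c[i].round(1),atz(s,c[i],78).round(1))
# stud head: candidate z=78 (12+66)
for q in[(212,428),(236,470),(330,440),(300,388)]:p("stand top",s,S(*q),30)
im=cv2.imread("pics/wrist0.png").astype(int);m=((im[:,:,2]>110)&(im[:,:,1]<60)&(im[:,:,0]<60)).astype(np.uint8)
n,l,st,c=cv2.connectedComponentsWithStats(m)
for i in range(1,n):
    if st[i,4]>8:print("w",st[i],c[i].round(1),atz(w,c[i],70).round(1))
for q in[(264,318),(327,297),(265,300),(326,315)]:p("w stand",w,q,30)
```

```text
slot dir 17.951627583575657 57.059240729018434 [589.23443713  13.84003923  70.        ]
panel [588.6  14.4  70. ]
panel [554.7 -50.4  70. ]
panel [653.6 -17.9  70. ]
panel [549.7 -59.9  70. ]
panel [664.3 -22.8  70. ]
lockedhead [553.  124.3 116. ]
side slot [588.90415298  15.69792389  70.        ] 55.42088056513836
side hole [587.3   8.1  70. ]
side screws [486.4 161.3  70. ]
side screws [585.3 193.   70. ]
side screws [556.  -49.4  70. ]
side screws [655.1 -17.5  70. ]
[280   0  49  28 760] [299.4  12. ] [ 969.7 2061.4   78. ]
[338   8   7   9  41] [340.7  11.2] [1241.  2019.3   78. ]
[295 107   8  10  46] [297.6 110.5] [642.9 725.7  78. ]
[309 186   7  11  51] [312.  191.1] [559.2 163.6  78. ]
[332 263  13  11  92] [337.8 267.8] [ 540.1 -188.6   78. ]
[256 316  38  12 156] [274.7 320.1] [ 338.9 -317.1   78. ]
[260 322  37  17 186] [278.1 332.1] [ 340.  -353.6   78. ]
stand top [ 499.6 -187.1   30. ]
stand top [ 505.2 -227.6   30. ]
stand top [ 576. -218.   30.]
stand top [ 570.7 -166.4   30. ]
w [275   0  28  42 696] [289.1  19.2] [547.6 136.3  70. ]
w [360 159  10   5  25] [364.6 161.1] [612.4  21.7  70. ]
w [308 176   9   5  25] [311.7 177.8] [564.6   6.1  70. ]
w [274 348  35  23 575] [291.5 358.9] [ 540.8 -196.4   70. ]
w [132 396   9   3  20] [136.6 397.2] [ 362.8 -249.8   70. ]
w stand [ 505.2 -173.4   30. ]
w stand [ 579.8 -144.7   30. ]
w stand [ 507.6 -148.9   30. ]
w stand [ 578.7 -169.1   30. ]
```

move_arm([
  [[-1.2,-0.2,0],[0,0,0],1],
  [[-2.7,-0.5,0.2],[0,0,0],1],
  [[-4.2,-0.8,0.5],[0,0,0],1],
  [[-5.7,-1.1,0.8],[0,0,0],1],
  [[-7,-1.3,1.1],[0,0,0],1],
  [[-7.6,-1.4,1.2],[0,0,0],1],
  [[-7.6,-1.4,1.2],[0,0,0],1],
  [[-7.6,-1.4,1.2],[0,0,0],1],
])

```text
time_s: 0.82
position: [539.4, -190.5, 180.2]
ee_rot: [-0.001, 0.708, 0.706, 0.0]
wrist_force: [-0.0, 1.2, 0.4]
finger_gap: 85.6
finger_force: 0.0
```

Run:
```python
from h import *
c=ctrl.get_calibration("wrist");im=ctrl.snapshot("wrist");np.savez("w1.npz",**{k:np.array(v) for k,v in c.items()})
cv2.imwrite("pics/w1.png",im[:,:,::-1]);s=ctrl.read_state();print(s["time_s"],s["position"],s["ee_rot"],s["wrist_force"])
```

```text
0.8667 [ 539.83323995 -189.67903056  180.57961409] [-5.23379169e-04  7.07323846e-01  7.06889429e-01  1.94197216e-04] [ 0.00164693 -0.61880778 -0.1255547 ]
```

View pics/w1.png

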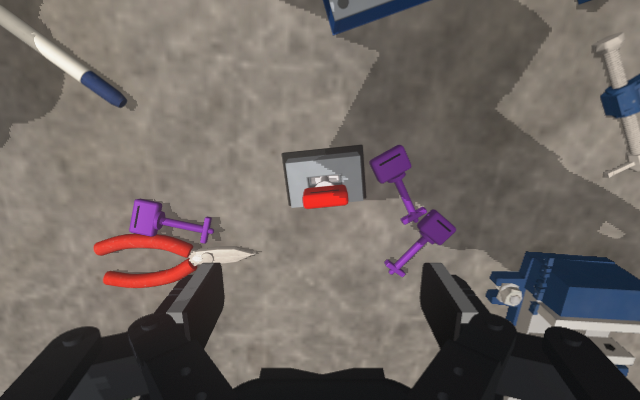

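The wrist picture shows the red head at (325,197) upright in the stand, whose top spans (283,150)–(366,207). The purple ones are at (147,217), (391,163) and (437,228), clear of the approach. Next I'll fit the head and stand, and refit the feeder from the first picture.

```bash
cat >> h.py <<'E'
from scipy.optimize import minimize
def boxpts(x,y,t,lx,ly,z0,z1):
    c,s=np.cos(t),np.sin(t)
    return np.array([[x+c*a-s*b,y+s*a+c*b,z] for a in(-lx/2,lx/2) for b in(-ly/2,ly/2) for z in(z0,z1)])
def redmask(im): # BGR
    im=im.astype(int);return ((im[:,:,2]>100)&(im[:,:,1]<70)&(im[:,:,0]<70)).astype(np.uint8)
def fitbox(views,x0,lx,ly,z0,z1):
    def cost(v):
        t=0
        for c,m in views:
            h=cv2.convexHull((proj(c,boxpts(v[0],v[1],v[2]/30,lx,ly,z0,z1))*16).astype(np.int32))
            a=np.zeros((m.shape[0],m.shape[1]),np.uint8);cv2.fillPoly(a,[h],255,cv2.LINE_AA,4)
            t+=np.abs(a/255.-m).sum()/m.sum()
        return t
    best=min((minimize(cost,np.array(x0)+d,method="Nelder-Mead",options=dict(initial_simplex=np.array(x0)+d+np.array([[0,0,0],[6,0,0],[0,6,0],[0,0,5]]))) for d in np.random.default_rng(0).normal(0,2,(6,3))),key=lambda r:r.fun)
    return best.x[0],best.x[1],np.degrees(best.x[2]/30),best.fun
E
python3 - <<'E'
from h import *
w=dict(np.load("w1.npz"));s=ctrl.get_calibration("side")
im=cv2.imread("pics/w1.png");m=redmask(im);m[:180]=0;m[215:]=0;m[:,:295]=0;m[:,355:]=0
ms=redmask(cv2.imread("pics/side0.png"));k=ms.copy();k[:255]=0;k[282:]=0;k[:,:325]=0;k[:,355:]=0
print("head w",fitbox([(w,m)],[540,-190,2],36,12,65,91))
print("head s",fitbox([(s,k)],[540,-190,2],36,12,65,91))
print("both",fitbox([(s,k),(w,m)],[540,-190,2],36,12,65,91))
# stand top corners
for uv in[(288,207),(363,200),(366,150),(283,155)]:print(atz(w,uv,30 if uv[1]>180 else 4).round(1))
k=ms.copy();k[:180]=0;k[200:]=0;k[:,:305]=0;k[:,320:]=0
print("locked s",fitbox([(s,k)],[553,130,2+57],36,12,90,116))
E
```

```text
head w (np.float64(543.1356314059894), np.float64(-189.91392635106203), np.float64(9.61003612416939), np.float64(0.3017679202828673))
head s (np.float64(542.3251908052807), np.float64(-187.8288694094755), np.float64(11.076930215840756), np.float64(0.29136282612218445))
both (np.float64(541.1583139967145), np.float64(-189.98532556686536), np.float64(3.854047873308573), np.float64(0.5995319195284129))
[ 506.  -215.7   30. ]
[ 578.7 -208.7   30. ]
[ 583.1 -164.3    4. ]
[ 499.9 -169.1    4. ]
locked s (np.float64(551.6112436042644), np.float64(134.23097016815166), np.float64(87.03733740259935), np.float64(0.5279494848786972))
```

```bash
sed -i 's/    im=im.astype(int);return.*/    im=im.astype(float);return ((im[:,:,2]>0.55*im.sum(2))\&(im[:,:,2]>50)).astype(np.uint8)/' h.py
python3 - <<'E'
from h import *
w=dict(np.load("w1.npz"));s=ctrl.get_calibration("side")
im=cv2.imread("pics/w1.png");m=redmask(im);m[:180]=0;m[215:]=0;m[:,:295]=0;m[:,355:]=0
ms=redmask(cv2.imread("pics/side0.png"));k=ms.copy();k[:255]=0;k[282:]=0;k[:,:325]=0;k[:,355:]=0
print(m.sum(),k.sum(),cv2.boundingRect(m),cv2.boundingRect(k))
print("head w",fitbox([(w,m)],[540,-190,2],36,12,65,91))
print("head s",fitbox([(s,k)],[540,-190,2],36,12,65,91))
print("both",fitbox([(s,k),(w,m)],[540,-190,2],36,12,65,91))
print(proj(w,boxpts(541,-190,.08,36,12,65,91)).round(0).tolist())
k=ms.copy();k[:180]=0;k[200:]=0;k[:,:305]=0;k[:,320:]=0
print("locked s",fitbox([(s,k)],[553,130,2+57],36,12,90,116))
v=im[140:215,275:375];cv2.imwrite("pics/w1c.png",cv2.resize(v,None,fx=8,fy=8,interpolation=cv2.INTER_CUBIC))
E
```

```text
850 112 (303, 185, 45, 24) (332, 263, 13, 11)
head w (np.float64(541.7131963143795), np.float64(-191.61774929559567), np.float64(3.76092736272405), np.float64(0.31872202998846594))
head s (np.float64(540.3787941601317), np.float64(-189.19552969297172), np.float64(17.334596317582626), np.float64(0.3756652661064425))
both (np.float64(542.8665383387322), np.float64(-190.29088539958872), np.float64(4.754705437564659), np.float64(0.7115382270555282))
[[304.0, 199.0], [302.0, 209.0], [302.0, 186.0], [300.0, 194.0], [346.0, 196.0], [348.0, 205.0], [345.0, 182.0], [347.0, 190.0]]
locked s (np.float64(551.3577887916645), np.float64(136.73787284590844), np.float64(90.51263886553637), np.float64(0.5147712418300654))
```

View pics/w1c.png

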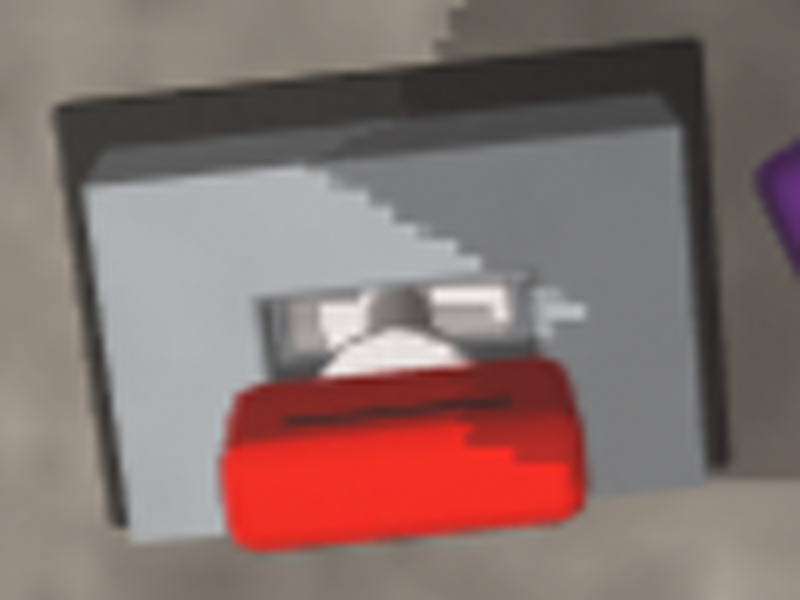

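The enlarged crop shows the stand's top corners at (285.6,163.1), (360,155.6), (363.1,200.6) and (291.3,207.8). The head's top face is bounded by the front edge from (305,208.8) to (347.2,205).

Run:
```python
from h import *
w=dict(np.load("w1.npz"))
C=np.array([atz(w,q,30)[:2] for q in[(285.6,163.1),(360,155.6),(363.1,200.6),(291.3,207.8)]])
print(C.round(1).tolist(),C.mean(0));print([np.linalg.norm(C[i]-C[i-1]).round(1) for i in range(4)])
for a,b in((0,1),(3,2)):print(np.degrees(np.arctan2(*(C[b]-C[a])[::-1])))
for a,b in((3,0),(2,1)):print(np.degrees(np.arctan2(*(C[b]-C[a])[::-1]))-90)
H=[atz(w,(275+x/8,140+y/8),91)[:2] for x,y in[(228,455),(582,425),(583,515),(232,550)]]
H=np.array(H);print(H.round(1).tolist(),H.mean(0))
```

```text
[[505.1, -172.5], [574.4, -165.6], [578.8, -209.3], [509.2, -216.5]] [ 541.88600233 -191.00160366]
[np.float64(44.2), np.float64(69.7), np.float64(43.9), np.float64(70.0)]
5.689844796808019
5.9190235996457075
5.2786802261346395
5.695518221532424
[[524.9, -187.7], [559.1, -184.8], [559.4, -193.9], [525.1, -197.4]] [ 542.13564353 -190.94092328]
```

move_arm([
  [[0,0,0.1],[0,0,1.4],1],
  [[0,0,0.2],[0,0,2.8],1],
  [[0,0,0.4],[0,0,4.2],1],
  [[0,0,0.6],[0,0,5.6],1],
  [[0,0.08,0.8],[0,0,7],1],
  [[-0.04,0.08,1],[0,0,8.4],1],
  [[-0.04,0.08,1.2],[0,0,9.8],1],
  [[-0.04,0.08,1.4],[0,0,11.2],1],
  [[-0.04,0.08,1.6],[0,0,12.6],1],
  [[-0.04,0.08,1.8],[0,0,14],1],
  [[-0.04,0.08,2],[0,0,15.4],1],
  [[-0.04,0.08,2.1],[0,0,16.4],1],
  [[-0.04,0.08,2.2],[0,0,16.88],1],
  [[-0.04,0.08,2.2],[0,0,16.88],1],
])

```text
time_s: 2.03
position: [542.2, -189.1, 125.6]
ee_rot: [-0.0, 0.999, 0.05, -0.0]
wrist_force: [-0.3, 0.5, -0.1]
finger_gap: 85.8
finger_force: 0.0
```

Run:
```python
from h import *
from scipy.spatial.transform import Rotation as R
s=ctrl.read_state();q=s["ee_rot"];M=R.from_quat([*q[1:],q[0]]).as_matrix();print(s["position"],s["wrist_force"],s["joint_positions"],M.round(3).tolist(),np.degrees(np.arctan2(M[1,1],M[0,1])))
c=ctrl.get_calibration("wrist");im=ctrl.snapshot("wrist");cv2.imwrite("pics/w2.png",im[:,:,::-1])
p=proj(c,np.array([[541.9,-191,91],[541.9,-191,30]]));print(p)
```

```text
[ 542.15932565 -189.08625922  125.57792969] [-0.29973006  0.50288634 -0.06710977] [-4.86508391e-01  2.88124720e-01  1.62641311e+00  4.28263741e-04
  1.22792391e+00  9.84586224e-01] [[0.995, 0.099, -0.001], [0.099, -0.995, 0.001], [-0.001, -0.001, -1.0]] -84.29578387682378
[[325.86346933 224.89036951]
 [325.08944805 197.14980633]]
```

View pics/w2.png

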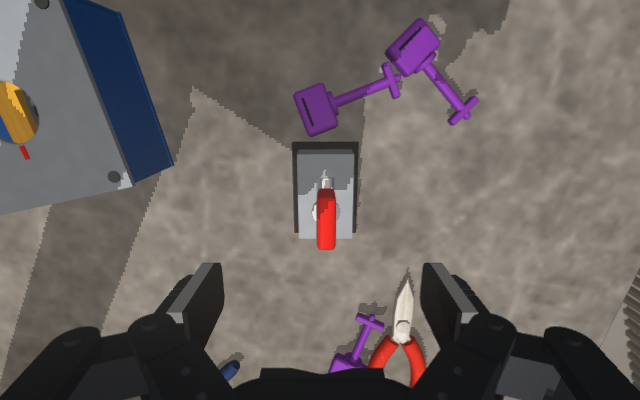

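The wrist picture shows the head centred at (326,220), aligned with the jaws and about 2 mm right of their midline (322). Nothing is in the way. I'll correct that offset, descend and close.

move_arm([
  [[0,0.07,0.4],[0,0,0],1],
  [[0,0.07,0.9],[0,0,0],1],
  [[0,0.07,1.4],[0,0,0],1],
  [[0,0.07,1.62],[0,0,0],1],
  [[0,0.07,1.62],[0,0,0],1],
  [[0,0.07,1.62],[0,0,0],0],
  [[0,0.07,1.62],[0,0,0],0],
  [[0,0.07,1.62],[0,0,0],0],
  [[0,0.07,1.62],[0,0,0],0],
  [[0,0.07,1.62],[0,0,0],0],
  [[0,0.07,1.62],[0,0,0],0],
  [[0,0.07,1.62],[0,0,0],0],
  [[0,0.07,1.62],[0,0,0],0],
  [[0,0.07,1.62],[0,0,0],0],
  [[0,0.07,1.62],[0,0,0],0],
  [[0,0.07,1.62],[0,0,0],0],
])

```text
time_s: 3.42
position: [542.2, -192.7, 85.4]
ee_rot: [-0.0, 0.999, 0.049, -0.0]
wrist_force: [0.3, 0.2, 0.3]
finger_gap: 0.1
finger_force: 0.0
```

Run:
```python
from h import *
c=ctrl.get_calibration("wrist");a=ctrl.snapshot("wrist");b=ctrl.snapshot("side");s=ctrl.read_state();print(s["position"],s["finger_gap"],s["finger_force"],s["wrist_force"])
o=np.zeros((400,800,3),np.uint8);o[:,:400]=a[:,120:520];o[:,400:]=cv2.resize(b[180:320,270:410],(400,400),interpolation=cv2.INTER_CUBIC)
cv2.imwrite("pics/c3.png",o[:,:,::-1])
```

```text
[ 542.16663447 -192.71845668   85.35529138] 0.07794608244626401 0.0 [ 0.23823096 -0.06199499  0.49652074]
```

View pics/c3.png

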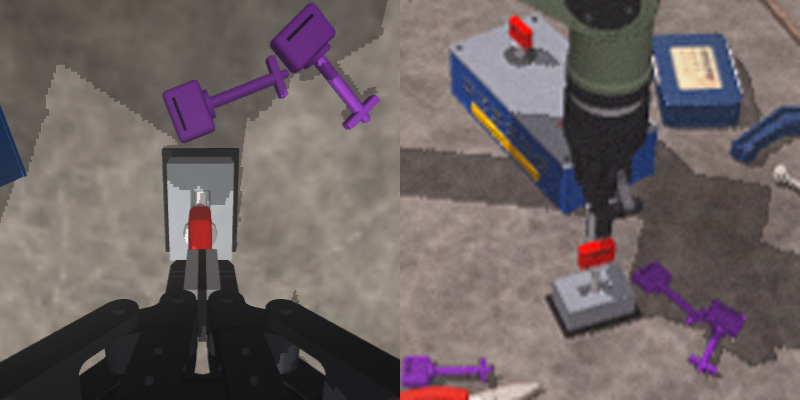

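The wrist half shows the jaws shut with their tips at about (325,250), just at the near edge of the red head (rows 205–250). The stud is untouched and still upright. I'll check where the tips project against the expectation.

Run:
```python
from h import *
c=ctrl.get_calibration("wrist");S=ctrl.get_calibration("side")
print("head corners",proj(c,boxpts(541.9,-191,np.radians(5.6),36,12,65,91)).round(0).tolist())
for z in(60,68,76,85,91,95,100):print(z,proj(c,[[542.2,-192.7,z]]).round(0),proj(S,[[542.2,-192.7,z]]).round(0))
print("side head",proj(S,boxpts(541.9,-191,np.radians(5.6),36,12,65,91)).round(0).tolist())
```

```text
head corners [[330.0, 261.0], [331.0, 284.0], [310.0, 261.0], [308.0, 284.0], [330.0, 204.0], [332.0, 220.0], [309.0, 204.0], [307.0, 220.0]]
60 [[323. 230.]] [[339. 273.]]
68 [[323. 235.]] [[339. 271.]]
76 [[323. 241.]] [[339. 269.]]
85 [[323. 248.]] [[339. 267.]]
91 [[323. 253.]] [[339. 265.]]
95 [[323. 256.]] [[339. 264.]]
100 [[323. 261.]] [[339. 263.]]
side head [[333.0, 275.0], [334.0, 268.0], [332.0, 272.0], [332.0, 265.0], [345.0, 271.0], [346.0, 265.0], [344.0, 268.0], [344.0, 262.0]]
```

By both cameras the shut fingertips are at about z=102, not the 68 expected from the TCP reading. They closed above the head, so I'll open and go 30 mm lower. With the jaws open this is safe either way.

move_arm([
  [[0,0,0],[0,0,0],1],
  [[0,0,0],[0,0,0],1],
  [[0,0,0],[0,0,0],1],
  [[0,0,0],[0,0,0],1],
  [[0,0,0],[0,0,0],1],
  [[0,0,0],[0,0,0],1],
  [[0,0,0],[0,0,0],1],
  [[0,0,0],[0,0,0],1],
  [[0,-0.04,0.2],[0,0,0],1],
  [[0,-0.04,0.4],[0,0,0],1],
  [[0,-0.04,0.6],[0,0,0],1],
  [[0,-0.04,0.8],[0,0,0],1],
  [[0,-0.04,1],[0,0,0],1],
  [[0,-0.04,1.2],[0,0,0],1],
  [[0,-0.04,1.2],[0,0,0],1],
  [[0,-0.04,1.2],[0,0,0],1],
])

```text
time_s: 4.85
position: [541.7, -191.6, 54.7]
ee_rot: [-0.0, 0.999, 0.049, -0.001]
wrist_force: [0.5, 0.3, -0.0]
finger_gap: 85.2
finger_force: 0.0
```

Run:
```python
from h import *
a=ctrl.snapshot("wrist");b=ctrl.snapshot("side");s=ctrl.read_state();print(s["position"],s["finger_gap"],s["wrist_force"])
o=np.zeros((400,800,3),np.uint8);o[:,:400]=a[:,120:520];o[:,400:]=cv2.resize(b[220:300,300:380],(400,400),interpolation=cv2.INTER_CUBIC)
cv2.imwrite("pics/c4.png",o[:,:,::-1])
```

```text
[ 542.26967374 -191.87160953   55.53889981] 85.41593849909373 [0.08009619 0.23177749 0.26761191]
```

View pics/c4.png

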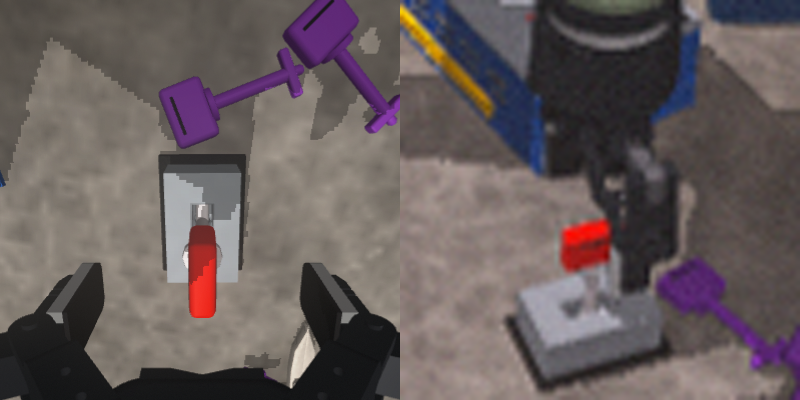

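The wrist half shows the head centred between the pads (column 322, pads at 222 and 422). The side half shows the near finger beside the head at head height. I'll go 4 mm lower and close.

move_arm([
  [[0,0,0.16],[0,0,0],1],
  [[0,0,0.16],[0,0,0],1],
  [[0,0,0.16],[0,0,0],0],
  [[0,0,0.16],[0,0,0],0],
  [[0,0,0.16],[0,0,0],0],
  [[0,0,0.16],[0,0,0],0],
  [[0,0,0.16],[0,0,0],0],
  [[0,0,0.16],[0,0,0],0],
  [[0,0,0.16],[0,0,0],0],
  [[0,0,0.16],[0,0,0],0],
  [[0,0,0.16],[0,0,0],0],
  [[0,0,0.16],[0,0,0],0],
  [[0,0,0.16],[0,0,0],0],
  [[0,0,0.16],[0,0,0],0],
])

```text
time_s: 6.12
position: [542.4, -191.9, 51.7]
ee_rot: [0.0, 0.999, 0.049, 0.0]
wrist_force: [0.5, 0.8, 1.8]
finger_gap: 10.6
finger_force: 61.0
```

Gripped (gap 10.6 mm, 61 N). Next I'll lift straight out, then travel to just beside the hole with the slot yaw.

move_arm([
  [[0,0,-0.3],[0,0,0],0],
  [[0,0,-0.8],[0,0,0],0],
  [[0,0,-1.6],[0,0,0],0],
  [[0,0,-2.6],[0,0,0],0],
  [[0,0,-3.4],[0,0,0],0],
  [[0,0,-3.6],[0,0,0],0],
  [[0.1,-0.8,-3.6],[0,0,-0.5],0],
  [[0.3,-2,-3.6],[0,0,-1.2],0],
  [[0.5,-3.4,-3.6],[0,0,-1.8],0],
  [[0.7,-4.8,-3.6],[0,0,-2.46],0],
  [[0.9,-6.2,-3.6],[0,0,-2.46],0],
  [[1.1,-7.3,-3.6],[0,0,-2.46],0],
  [[1.11,-7.67,-3.6],[0,0,-2.46],0],
  [[1.11,-7.67,-3.6],[0,0,-2.46],0],
  [[1.11,-7.67,-3.6],[0,0,-2.46],0],
])

```text
time_s: 7.37
position: [550.6, 1.6, 141.1]
ee_rot: [0.0, 0.988, 0.156, -0.0]
wrist_force: [0.5, 0.1, -0.6]
finger_gap: 10.5
finger_force: 60.6
```

Run:
```python
from h import *
from scipy.spatial.transform import Rotation as R
c=ctrl.get_calibration("wrist");a=ctrl.snapshot("wrist");s=ctrl.read_state();print(s["position"],s["finger_gap"],s["wrist_force"])
q=s["ee_rot"];M=R.from_quat([*q[1:],q[0]]).as_matrix();print(np.degrees(np.arctan2(M[1,0],M[0,0])),M[:,2])
np.savez("w5.npz",**{k:np.array(v) for k,v in c.items()});cv2.imwrite("pics/w5.png",a[:,:,::-1])
cv2.imwrite("pics/w5c.png",cv2.resize(a[90:310,200:480],None,fx=2.7,fy=2.7,interpolation=cv2.INTER_CUBIC)[:,:,::-1])
```

```text
[550.76454463   0.89169953 141.13681093] 10.746432030386353 [ 0.21550379 -1.29736433 -1.32758709]
17.889996567901793 [-5.54212870e-04 -8.26006158e-04 -9.99999505e-01]
```

View pics/w5c.png

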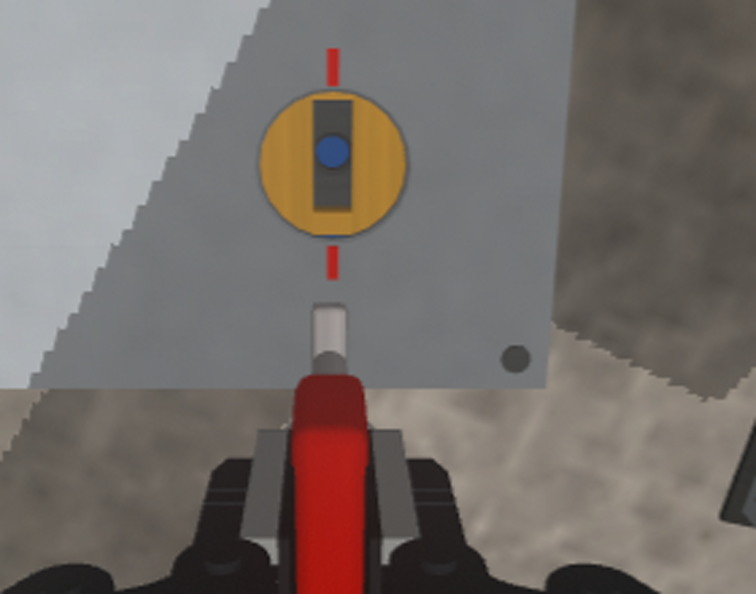

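The crop shows the hole at px (323.5,150.4), with the slot parallel to the stud's lugs, and the lug's front end at px (322.2,202.6). I'll compute the relative offset.

Run:
```python
from h import *
w=dict(np.load("w5.npz"));P=lambda x,y:(200+x/2.7,90+y/2.7)
th=np.radians(17.9);ex=np.array([np.cos(th),np.sin(th)]);ey=np.array([-ex[1],ex[0]])
def g(x,y,z):return atz(w,P(x,y),z)[:2]
T,B,L,Rr=g(333,90,70),g(333,237,70),g(259,163,70),g(408,163,70)
print("hole",(T+B)/2,(L+Rr)/2,np.linalg.norm(T-B),np.linalg.norm(L-Rr))
a,b=g(333,48,70),g(333,280,70);d=a-b;print("marks",(a+b)/2,np.linalg.norm(d),np.degrees(np.arctan2(d[1],d[0])))
l,r=g(312,304,107.4),g(348,304,107.4);print("lug w",np.linalg.norm(l-r),"stud",(l+r)/2-14*ex,"ends",(l+r)/2)
for z in(50,55,60,66):
    s0,s1=g(332.5,100,z),g(332.5,211,z);print(z,np.linalg.norm(s0-s1),np.linalg.norm(g(313,155,z)-g(352,155,z)),(s0+s1)/2)
st=np.array([550.76,0.89]);print("tcp",st)
for n,p in(("hole",(T+B)/2),("marks",(a+b)/2),("stud",(l+r)/2-14*ex)):
    print(n,"rel tcp tool x,y:",(p-st)@ex,-(p-st)@ey)
```

```text
hole [588.82906698  13.57055437] [589.42178947  13.63010507] 37.62738911771814 38.121320266675596
marks [588.06065969  13.32019895] 59.453773386471 18.04950896570246
lug w 8.11295488975879 stud [551.01636888   2.15844981] ends [564.33869054   6.46144246]
50 30.672784202844593 10.80318168030341 [588.18045339  13.41908337]
55 30.068730575630614 10.590429520725017 [588.86495132  13.66073193]
60 29.464676948416738 10.377677361146594 [589.54944925  13.9023805 ]
66 28.739812595760064 10.12237476965246 [590.37084676  14.19235878]
tcp [550.76   0.89]
hole rel tcp tool x,y: 40.12376340456432 -0.3659649083390246
marks rel tcp tool x,y: 39.315602929498155 -0.3639031607664469
stud rel tcp tool x,y: 0.6338256395209081 -1.1282530715113888
```

The offset from stud to slot is tool x +38.9 mm and y +0.75 mm, and the receptacle looks about 20–22 mm deep. I'll move over it and lower until just above.

move_arm([
  [[0.5,0.03,0],[0,0,0],0],
  [[1.1,0.03,0],[0,0,0],0],
  [[1.5,0.03,0],[0,0,0],0],
  [[1.56,0.03,0],[0,0,0],0],
  [[1.56,0.03,0],[0,0,0],0],
  [[1.56,0.03,0],[0,0,0],0],
  [[1.56,0.03,0.3],[0,0,0],0],
  [[1.56,0.03,0.6],[0,0,0],0],
  [[1.56,0.03,0.9],[0,0,0],0],
  [[1.56,0.03,1.1],[0,0,0],0],
  [[1.56,0.03,1.1],[0,0,0],0],
  [[1.56,0.03,1.1],[0,0,0],0],
])

```text
time_s: 8.42
position: [587.6, 13.2, 113.0]
ee_rot: [-0.0, 0.988, 0.156, -0.001]
wrist_force: [-0.5, -0.4, -1.0]
finger_gap: 10.7
finger_force: 60.6
```

Run:
```python
from h import *
from scipy.spatial.transform import Rotation as R
c=ctrl.get_calibration("wrist");a=ctrl.snapshot("wrist");s=ctrl.read_state();p=s["position"];print(p,s["wrist_force"],s["finger_gap"],s["joint_positions"][5])
np.savez("w6.npz",im=a,**{k:np.array(v) for k,v in c.items()})
q=s["ee_rot"];M=R.from_quat([*q[1:],q[0]]).as_matrix();print(np.degrees(np.arctan2(M[1,0],M[0,0])))
# red marks and lug/slot in this picture
im=a[:,:,::-1];m=redmask(im);n,l,st,ce=cv2.connectedComponentsWithStats(m)
for i in range(1,n):
    if st[i,4]>6:print(st[i],ce[i].round(1))
b=im.astype(int);br=((b[:,:,2]-b[:,:,0]>50)&(b[:,:,1]>80)).astype(np.uint8)
n,l,st,ce=cv2.connectedComponentsWithStats(br)
for i in range(1,n):
    if st[i,4]>30:print("brass",st[i],ce[i].round(1))
th=np.radians(17.9);ex=np.array([np.cos(th),np.sin(th)])
for h,z in((14,p[2]-33.7),(14,p[2]-39.7)):print("exp lug end",proj(c,[[*(p[:2]+h*ex),z]]))
for v in range(150,230,5):print(v,"".join("%4d"%x for x in a[v,300:346:2].mean(1)))
```

```text
[588.20270853  13.09195297 113.64659369] [-0.18425691 -0.44657418 -0.53889409] 10.713092308401402 1.1335664537540466
17.903618084430228
[320 174   5  14  69] [322.  180.6]
[  49  223   89   34 2309] [ 92.3 240.3]
[ 308  229   29   94 2443] [321.7 275.2]
brass [294 191  22  47 734] [305.2 214.3]
brass [329 191  22  47 751] [338.9 214.4]
brass [ 56 257  60   1  60] [ 85.5 257. ]
exp lug end [[323.3214636  202.93428126]]
exp lug end [[323.29495493 200.03806448]]
150  123 125 125 125 125 125 125 125 124 124 124 123 123 124 123 125 125 125 125 125 125 126 126
155  124 125 125 126 126 126 126 125 124 124 124 124 124 125 124 125 125 125 125 125 125 126 125
160  124 124 124 124 124 125 124 125 124 125 125 125 125 124 124 123 124 123 122 125 124 125 125
165  125 124 124 124 124 124 125 125 124 124 125 125 123 122 124 123 122 123 124 123 124 124 125
170  125 125 125 126 124 124 125 125 125 125 124 124 124 122 123 123 123 123 123 124 124 125 125
175  124 124 124 124 124 124 124 124 125 125 103  88  93 124 124 124 123 124 124 123 125 125 124
180  123 123 123 123 123 122 124 124 124 125 103  86  
[... 215 characters left out ...]
2 124 125 125 125 125
195  123 121 105 118 119 117 117 103  74  74  74  74  75  75  74  98 117 121 121 119 101 119 124
200  120 123 123 119 118 117 118 102  71  73  86  88  87  70  67  99 117 121 120 120 121 123 120
205  120 122 123 119 119 117 117 101 128 148 148 152 157 150  96  98 117 121 120 119 121 122 121
210  120 122 123 119 117 117 118 103 126 156 155 160 165 159  96  99 116 120 120 119 121 122 120
215  120 121 122 119 118 117 117 106 125 156 155 158 165 157  96 104 117 120 121 118 120 122 120
220  120 121 122 119 117 117 117 106 124 152  99  96 127 156  96 104 116 121 120 119 119 123 120
225  120 120 122 119 118 117 117 108  85  90  93  96 100  99  82 105 116 121 119 118 119 123 120
```

Run:
```python
from h import *
f=dict(np.load("w6.npz"));a=f.pop("im").astype(int);p=np.array([588.2,13.09])
th=np.radians(17.95);ex=np.array([np.cos(th),np.sin(th)]);ey=np.array([-ex[1],ex[0]])
e=lambda uv,z,h:print(uv,z,"rel tcp tool x %.2f y %.2f"%(((q:=atz(f,uv,z)[:2]-h*ex-p)@ex),-q@ey))
print("rows",[int(x) for x in a[170:210,322].mean(1)]);print("cols r212",[int(x) for x in a[212,312:333].mean(1)]);print("cols r197",[int(x) for x in a[197,312:333].mean(1)])
e((322.3,173.7),70,29.7);e((322.3,189),70,19)
for z in(48,50):e((322.3,192),z,15.5)
e((321.9,202.5),79.8,14)
```

```text
rows [124, 124, 124, 119, 85, 88, 87, 87, 87, 87, 86, 87, 87, 87, 87, 87, 87, 89, 103, 94, 74, 73, 75, 74, 74, 74, 73, 73, 64, 73, 88, 88, 93, 105, 134, 152, 158, 160, 159, 160]
cols r212 [118, 119, 104, 87, 125, 150, 156, 154, 154, 156, 159, 163, 165, 165, 157, 151, 96, 73, 103, 115, 117]
cols r197 [118, 119, 101, 79, 74, 74, 74, 74, 73, 73, 73, 73, 73, 74, 73, 72, 73, 74, 99, 114, 117]
(322.3, 173.7) 70 rel tcp tool x 0.19 y -0.60
(322.3, 189) 70 rel tcp tool x 1.06 y -0.61
(322.3, 192) 48 rel tcp tool x -3.57 y -0.61
(322.3, 192) 50 rel tcp tool x -3.01 y -0.61
(321.9, 202.5) 79.8 rel tcp tool x 0.23 y -0.85
```

Aligned within about 0.5 mm. Now I'll lower slowly and watch the force.

move_arm([
  [[0.01,0.01,0.2],[0,0,0],0],
  [[0.01,0.01,0.4],[0,0,0],0],
  [[0.01,0.01,0.6],[0,0,0],0],
  [[0.01,0.01,0.7],[0,0,0],0],
  [[0.01,0.01,0.8],[0,0,0],0],
  [[0.01,0.01,0.84],[0,0,0],0],
  [[0.01,0.01,0.84],[0,0,0],0],
  [[0.01,0.01,0.84],[0,0,0],0],
])

```text
time_s: 9.13
position: [588.7, 12.9, 92.9]
ee_rot: [0.0, 0.988, 0.156, 0.0]
wrist_force: [-0.3, 0.0, -1.1]
finger_gap: 10.7
finger_force: 60.6
```

move_arm([
  [[0,0,0.04],[0,0,0],0],
  [[0,0,0.08],[0,0,0],0],
  [[0,0,0.12],[0,0,0],0],
  [[0,0,0.12],[0,0,0],0],
])

```text
time_s: 9.47
position: [588.5, 12.9, 89.7]
ee_rot: [-0.0, 0.988, 0.156, -0.0]
wrist_force: [0.5, -0.1, -0.6]
finger_gap: 10.2
finger_force: 60.6
```

move_arm([
  [[0,0,0.04],[0,0,0],0],
  [[0,0,0.08],[0,0,0],0],
  [[0,0,0.12],[0,0,0],0],
  [[0,0,0.12],[0,0,0],0],
])

```text
time_s: 9.8
position: [588.4, 12.9, 86.5]
ee_rot: [-0.0, 0.988, 0.156, -0.0]
wrist_force: [-0.4, 0.8, -1.0]
finger_gap: 10.5
finger_force: 60.6
```

move_arm([
  [[0,0,0.04],[0,0,0],0],
  [[0,0,0.08],[0,0,0],0],
  [[0,0,0.12],[0,0,0],0],
  [[0,0,0.12],[0,0,0],0],
])

```text
time_s: 10.13
position: [588.7, 12.9, 83.8]
ee_rot: [-0.0, 0.988, 0.156, 0.0]
wrist_force: [1.2, -0.5, 0.4]
finger_gap: 10.5
finger_force: 60.7
```

move_arm([
  [[0,0,0.04],[0,0,0],0],
  [[0,0,0.08],[0,0,0],0],
  [[0,0,0.12],[0,0,0],0],
  [[0,0,0.12],[0,0,0],0],
])

```text
time_s: 10.47
position: [588.8, 12.9, 81.1]
ee_rot: [0.0, 0.988, 0.156, 0.0]
wrist_force: [-0.1, 0.2, 3.2]
finger_gap: 10.6
finger_force: 61.0
```

move_arm([
  [[0,0,0.04],[0,0,0],0],
  [[0,0,0.08],[0,0,0],0],
  [[0,0,0.12],[0,0,0],0],
  [[0,0,0.12],[0,0,0],0],
])

```text
time_s: 10.8
position: [588.9, 12.9, 78.3]
ee_rot: [0.0, 0.988, 0.156, 0.0]
wrist_force: [-1.8, 0.3, 5.1]
finger_gap: 10.7
finger_force: 61.5
```

The force rises at about 1 N/mm, so the lugs are through the slot and on the spring. I'll press on to about 10 mm of depth.

move_arm([
  [[0,0,0.04],[0,0,0],0],
  [[0,0,0.08],[0,0,0],0],
  [[0,0,0.12],[0,0,0],0],
  [[0,0,0.16],[0,0,0],0],
  [[0,0,0.16],[0,0,0],0],
  [[0,0,0.16],[0,0,0],0],
])

```text
time_s: 11.3
position: [589.0, 12.9, 75.1]
ee_rot: [0.0, 0.988, 0.156, 0.0]
wrist_force: [-2.4, 0.7, 9.2]
finger_gap: 10.3
finger_force: 62.0
```

Run:
```python
from h import *
F=[];Z=[]
for i in range(6):
    ctrl.snapshot("wrist");s=ctrl.read_state();F.append(s["wrist_force"]);Z.append(s["position"])
print(np.mean(F,0),np.std(F,0),np.mean(Z,0),s["torque"],s["joint_positions"][5])
```

```text
[-2.86483005  0.2687486   8.62603731] [0.30582426 0.55985957 0.39535711] [589.03181109  12.87505632  75.15497124] [ 0.0945122   0.64863869 -0.00219991] 1.133362860042658
```

move_arm([
  [[-0.02,0,0.03],[0,0,0],0],
  [[-0.02,0,0.06],[0,0,0],0],
  [[-0.02,0,0.07],[0,0,0],0],
  [[-0.02,0,0.07],[0,0,0],0],
  [[-0.02,0,0.07],[0,0,0],0],
])

```text
time_s: 12.02
position: [589.0, 12.8, 73.9]
ee_rot: [0.0, 0.988, 0.156, 0.001]
wrist_force: [-2.8, 1.1, 9.7]
finger_gap: 10.4
finger_force: 62.1
```

Run:
```python
from h import *
F=[];Z=[]
for i in range(6):
    ctrl.snapshot("wrist");s=ctrl.read_state();F.append(s["wrist_force"]);Z.append(s["position"])
print(np.mean(F,0),np.std(F,0),np.mean(Z,0),s["torque"])
```

```text
[-3.01269271  0.93457664  9.87064896] [0.34080139 0.63431257 0.49997082] [589.00340302  12.82185968  73.86035506] [0.17374109 0.57885952 0.00301937]
```

move_arm([
  [[-0.02,0,0.02],[0,0,0],0],
  [[-0.02,0,0.02],[0,0,-1],0],
  [[-0.02,0,0.02],[0,0,-2],0],
  [[-0.02,0,0.02],[0,0,-3],0],
  [[-0.02,0,0.02],[0,0,-4],0],
  [[-0.02,0,0.02],[0,0,-4],0],
])

```text
time_s: 12.82
position: [590.2, 12.3, 74.1]
ee_rot: [0.001, 0.945, 0.326, 0.003]
wrist_force: [-0.5, 1.2, 11.3]
finger_gap: 10.4
finger_force: 62.1
```

Run:
```python
from h import *
F=[];T=[]
for i in range(4):
    ctrl.snapshot("wrist");s=ctrl.read_state();F.append(s["wrist_force"]);T.append(s["torque"])
print(np.mean(F,0),np.mean(T,0),s["position"],s["ee_rot"],s["finger_gap"])
```

```text
[-0.02077268  0.52972031  9.85612232] [0.0661141  0.14406841 0.04330086] [590.22352549  12.33074988  74.08891485] [0.0011947  0.9457766  0.32480576 0.00253083] 10.614267122630997
```

It turns freely with little torque. I'll finish the quarter turn.

move_arm([
  [[0,0,0.01],[0,0,-1],0],
  [[0,0,0.01],[0,0,-2],0],
  [[0,0,0.01],[0,0,-3],0],
  [[0,0,0.01],[0,0,-4],0],
  [[0,0,0.01],[0,0,-5],0],
  [[0,0,0.01],[0,0,-6],0],
  [[0,0,0.01],[0,0,-7],0],
  [[0,0,0.01],[0,0,-8],0],
  [[0,0,0.01],[0,0,-9],0],
  [[0,0,0.01],[0,0,-10],0],
  [[0,0,0.01],[0,0,-11],0],
  [[0,0,0.01],[0,0,-12],0],
  [[0,0,0.01],[0,0,-13],0],
  [[0,0,0.01],[0,0,-14],0],
  [[0,0,0.01],[0,0,-14],0],
  [[0,0,0.01],[0,0,-14],0],
])

```text
time_s: 14.35
position: [590.1, 12.4, 73.8]
ee_rot: [0.002, 0.588, 0.809, 0.001]
wrist_force: [-0.8, 0.3, 9.5]
finger_gap: 10.4
finger_force: 62.1
```

Run:
```python
from h import *
F=[];T=[]
for i in range(4):
    a=ctrl.snapshot("wrist");s=ctrl.read_state();F.append(s["wrist_force"]);T.append(s["torque"])
q=s["ee_rot"];print(np.mean(F,0),np.mean(T,0),s["position"],np.degrees(2*np.arctan2(q[2],q[1])),s["finger_gap"])
```

```text
[-1.1838876   0.48597612  9.70281986] [0.10889818 0.22860998 0.0410108 ] [590.05471036  12.40893983  73.81241749] 107.90731087589326 10.765701797780252
```

move_arm([
  [[0,0,-0.04],[0,0,0],0],
  [[0,0,-0.08],[0,0,0],0],
  [[0,0,-0.12],[0,0,0],0],
  [[0,0,-0.16],[0,0,0],0],
  [[0,0,-0.18],[0,0,0],0],
  [[0,0,-0.18],[0,0,0],0],
  [[0,0,-0.18],[0,0,0],0],
])

```text
time_s: 15.13
position: [589.9, 12.5, 77.5]
ee_rot: [0.002, 0.588, 0.809, 0.001]
wrist_force: [0.5, 0.7, 6.6]
finger_gap: 10.7
finger_force: 61.6
```

move_arm([
  [[0,0,-0.02],[0,0,0],0],
  [[0,0,-0.04],[0,0,0],0],
  [[0,0,-0.05],[0,0,0],0],
  [[0,0,-0.05],[0,0,0],0],
])

```text
time_s: 15.47
position: [589.9, 12.4, 78.6]
ee_rot: [0.002, 0.589, 0.808, 0.001]
wrist_force: [-0.1, 0.4, 5.4]
finger_gap: 10.4
finger_force: 61.5
```

move_arm([
  [[0,0,-0.02],[0,0,0],0],
  [[0,0,-0.04],[0,0,0],0],
  [[0,0,-0.06],[0,0,0],0],
  [[0,0,-0.06],[0,0,0],0],
])

```text
time_s: 15.8
position: [589.1, 12.4, 78.9]
ee_rot: [0.001, 0.589, 0.808, 0.001]
wrist_force: [4.9, -0.2, 1.6]
finger_gap: 10.9
finger_force: 61.0
```

The force dropped sharply with almost no lift, so the lugs are caught. I'll release and retreat upward.

move_arm([
  [[0,0,-0.03],[0,0,0],0.3],
  [[0,0,-0.03],[0,0,0],0.5],
  [[0,0,-0.03],[0,0,0],0.8],
  [[0,0,-0.03],[0,0,0],0.8],
  [[0,0,-0.03],[0,0,0],0.8],
  [[0,0,-0.03],[0,0,0],0.8],
  [[0,0,-0.03],[0,0,0],0.8],
  [[0,0,-0.03],[0,0,0],0.8],
  [[0,0,-0.4],[0,0,0],0.8],
  [[0,0,-1],[0,0,0],0.8],
  [[0,0,-1.8],[0,0,0],0.8],
  [[0,0,-2.8],[0,0,0],0.8],
  [[0,0,-3.6],[0,0,0],0.8],
  [[0,0,-4],[0,0,0],0.8],
  [[0,0,-4],[0,0,0],0.8],
  [[0,0,-4],[0,0,0],0.8],
])

```text
time_s: 17.13
position: [587.9, 12.6, 179.1]
ee_rot: [0.0, 0.588, 0.809, 0.0]
wrist_force: [-0.9, 0.1, -0.6]
finger_gap: 68.1
finger_force: 0.0
```

Run:
```python
from h import *
c=ctrl.get_calibration("wrist");a=ctrl.snapshot("wrist");s=ctrl.read_state();print(s["time_s"],s["position"],s["wrist_force"],s["finger_gap"])
m=redmask(np.ascontiguousarray(a[:,:,::-1]));n,l,st,ce=cv2.connectedComponentsWithStats(m)
for i in range(1,n):
    if st[i,4]>30:print(st[i],ce[i].round(1))
th=np.radians(107.9)
for z in(37,42):
    h=proj(c,boxpts(589,13.4,th,36,12,z+53,z+79));print(z,cv2.boundingRect(h.astype(np.float32)),h.mean(0))
b=ctrl.snapshot("side");S=ctrl.get_calibration("side");m=redmask(np.ascontiguousarray(b[:,:,::-1]));n,l,st,ce=cv2.connectedComponentsWithStats(m)
for i in range(1,n):
    if st[i,4]>20 and 150<ce[i][1]<300:print("side",st[i],ce[i].round(1))
for z in(37,42):print(z,cv2.boundingRect(proj(S,boxpts(589,13.4,th,36,12,z+53,z+79)).astype(np.float32)))
```

```text
17.1833 [586.9338628   12.68584713 177.68571286] [-0.8268346  -0.46234378 -0.52598626] 68.2878374549391
[313   0  20  49 911] [322.7  23.1]
[315 180  17  54 839] [323.5 206.8]
[  4 321  81  27 911] [ 41.7 332. ]
[  4 346  58  25 746] [ 31.1 358.6]
37 (314, 177, 19, 58) [323.47519081 204.55796048]
42 (314, 178, 19, 59) [323.50796139 206.63952471]
side [293 150  13   3  23] [299.  151.2]
side [332 168  11   8  36] [336.7 171.3]
side [308 186   8  11  60] [311.8 190.8]
side [330 206   9  12  63] [334.4 211.4]
37 (328, 205, 12, 15)
42 (328, 203, 12, 16)
```

The head stands upright at the expected locked pose, along the lock line, in both cameras. I'll hand in.

```bash
python3 -c "
from plant import ctrl
print(ctrl.close_job())"
```

```text
the job is handed in; nothing more can be done
None
```

The red-headed fastener is locked in the panel's open hole after a quarter turn, pressed at about 11 N against the 25 N limit, with the arm clear and the job handed in at about 17 s; on the first try the jaws shut empty just above the head, so I lowered them and regripped.

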